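# Lock the loaded spin basket onto the parts dryer's spindle

### The job

Take the loaded spin basket by its T-handle and fit it on the drive spindle of the blue parts dryer: set it over the spindle, turn it until it drops down over the crossed pins, then turn it on clockwise (seen from above) until it drops the last bit into its seats and is locked, and let go. Keep the basket upright all the while, and leave the other things on the bench where they are.

Things in the scene. Friction and masses are not known exactly. Their poses are not given: they have to be found in the camera images.
- basket_handle (a point): Centre of the black T-handle of the loose round wire spin basket (0.6 to 0.95 kg, 144 mm across, rim 53 mm high, eight brass bushes fixed inside). The handle is a bar 14 mm thick along this frame's x, 64 mm long along y, 18 mm high, 27 mm clear below it; z is the basket's axis, up. The basket's underside is 89 mm below this point.
- socket_mouth (a point): Middle of the basket's underside: mouth of its round socket, bore 43 mm, 44 mm deep, that goes over the spindle. Four J-slots 11 mm wide in its wall begin here below the frame's +x, +y, -x, -y: each runs up 20 mm, turns a corner, goes level 36 degrees (10 to 20 mm above the mouth) and ends in a seat 6 mm higher. Axes as the handle's.
- spindle_top (a point): Centre of the top of the dryer's drive spindle, on its axis, 74 mm above the bench; z up. The spindle is 40 mm across (1.5 mm play all round in the socket) with a cone 8 mm high on top, 26 mm across at the tip. It is geared: it turns only with about 0.9 N m, so it stays put while the basket is turned lightly on it.
- pins (a point): Point on the spindle's axis, 56 mm above the bench, where two crossed brass pins 7 mm thick pass through it: four level pegs 90 degrees apart, reaching 32 mm from the axis. The angle of the pegs is NOT given by this frame (its axes are the dryer's): they stop anywhere, and must be found by feel or by sight.
- dryer_rim (a point): Centre of the drip pan's rim of the blue parts dryer, 51 mm above the bench, on the spindle's axis; x points away from the control pod. The dryer is fixed to the bench, round, 196 mm across; the pan's opening is 170 mm across; the pod with dial and switch reaches 143 mm from the axis towards -x, 45 mm high.
- basket: The basket; origin at the middle of its underside, as socket_mouth. On top of the pins its underside is 59.5 mm above the bench. With the slots over the pins (4 degrees play either way) it falls 20 mm by its weight, to 39.5 mm. Only then can it be turned 36 degrees clockwise seen from above; there it falls 6 mm more, to 33.5 mm: locked.
- pin_dish: small round steel dish, 74 mm across, 18 mm high; a bystander; origin at the centre of its underside
- spanner: grey open-ended spanner, 168 mm long, 6 mm thick, lying flat; a bystander; origin at the centre of its underside
- pliers: pliers with black handles, 159 mm long, lying flat; a bystander; origin at the centre of its underside
- glue_bottle: small white needle-nose glue bottle with red cap, 29 mm across, 110 mm high, standing; a bystander; origin at the centre of its underside

How it is judged:
By the outcome, as a careful person would: the job done as asked, in the order asked, and still so for the second after the job is handed in, with the robot touching nothing.
It also fails if it takes over 54 s, if anything falls off the work surface, if the arm or the gripper's body presses on something with over 40 N, if the wrist force passes 120 N, or if a joint passes its speed limit or range.

### The arm

A 7-joint arm with a two-finger parallel gripper is mounted at the origin on a cart in front of the work surface, level with it; the furniture and walls round the work are solid. World frame = base frame: x ahead of the robot, y to its left, z up, the work surface at z = 0. Lengths are in m, angles in rad, forces in N, time in s.
With the tool pointing down it reaches from about 0.4 to 0.875 m from the base axis. Payload 19.3 kg.
Tool frame: the origin (TCP) lies at the very end of the fingers, on their centre line; the grasp point (between the pads) lies 19 mm behind it; z points along the fingers, x is the direction in which the jaws open and shut, and the axes are right-handed (so a half turn about z gives the same grasp; the last joint's range is limited). The gripper opens to 85 mm and grips with 20 to 120 N. Pads are 22 mm wide; open, the fingers measure 114 mm over their backs; the gripper's body (76 mm by 85 mm) begins 54 mm behind the grasp point. The pads swing forward as they close: fully open they stand 13 mm farther back than shut.
Start: joints at [-1.183, 0.521, -0.036, 1.599, 0.021, 1.021, -0.113], TCP at [0.276, 0.561, 0.231] pointing down, gripper open.
Joint ranges: [-2.91, 2.91], [-0.3, 2.13], [-1.5, 1.42], [0.17, 2.43], [-1.26, 4.41], [0.16, 1.93], [-2.52, 2.52]. Speed limits (rad/s): [1.89, 1.89, 2.39, 2.39, 3.01, 3.01, 3.01].

### API

Orientations are given as [roll, pitch, yaw] about the fixed x, y, z axes, in that order (R = Rz(yaw) Ry(pitch) Rx(roll)).
In Python, from workcell import bot gives the robot as it stands.
- The arm moves only by the tool jog_arm, never from a script. Its argument "increments" is a list of rows, each an object of numbers: "wx", "wy", "wz": the turn, a rotation vector about the tool's x, y, z in degrees; "x", "y", "z": the shift along the tool's x, y, z in cm; "claw": the opening in per cent of the stroke, from 0 (shut) to 100 (fully open). A call has 1 to 10 rows; each row is the pose to reach, as a shift and turn from the pose measured when the call began, along the tool's axes at that moment; what a row does not reach only later rows make up. A row lasts 1/8 s, in which the tool goes at most 62.5 mm and 10.7 degrees, less where a joint would pass 70% of its speed; a pose out of reach is approached as far as the arm can. A call with a gripper value outside its range is refused whole. The fingers move at their own pace and stop on an object; "squeeze" is the grip in N (left out, the last holds). Time passes only in rows, so rows that repeat a pose let the fingers close. It gives the time, the measured TCP pose, the force and the opening at its end, in the units of the state.
- bot.observe(): the state, without advancing time (a new reading comes with each control period).
- bot.grab_frame(name): name is "side" or "top"; returns a dict with "pixels" (384x512x3 uint8, red, green, blue), "fov_y" (degrees; the focal length in pixels is half the picture's height over the tangent of half this angle, whatever the lens; pixels are square), "cx", "cy" (the principal point, pixels), "origin" and "orientation" of the camera in the world. Camera axes: x right, y down, z forward; pixel columns grow to the right and rows downward; lengths in m; the calibration is good to about 2 mm. A picture is of the moment at which its call begins. There is no depth.
- bot.job_done(): hands the job in, once; it reports no verdict.
The state is a dict: "clock": time; "qpos": joint angles; "qd": joint speeds; "joint_efforts": joint torques, N m; "position": TCP position; "tool_rot": TCP orientation; "force": force on the tool from outside, world axes, zero at the start; "moment": the same for the moment, N m; "grip_width": finger opening in m.
Only numpy, scipy, OpenCV 4.12 (cv2) and the standard library are available. Lean on these libraries where they do the work, as an engineer would, in place of code of your own. Each camera call takes 0.05 s, during which the arm holds its last target.

## Working session

There is one attempt and no reset: what is moved stays moved. The work goes in short steps, Python scripts to look and compute and a tool call to move; the robot and the scene stay as the last step left them, time stands still between calls to the robot, and variables do not carry over. Pictures are saved under pics/ and viewed, and the job is handed in when it is done.

Besides the shell and the picture viewer there is one more tool, called after "Emit:" as name([rows], argument=value, ...), one row to a line, values as JSON. jog_arm: Moves the arm, as the interface text tells. Its arguments: {"type":"object","properties":{"increments":{"type":"array","items":{"type":"object","properties":{"wx":{"type":"number"},"wy":{"type":"number"},"wz":{"type":"number"},"x":{"type":"number"},"y":{"type":"number"},"z":{"type":"number"},"claw":{"type":"number"}}}},"squeeze":{"type":"number"}},"required":["increments"]}

```bash
mkdir -p pics; ls
python3 - <<'E'
from workcell import bot
import cv2
s=bot.observe();print(s)
for n in("side","top"):
    f=bot.grab_frame(n);cv2.imwrite(f"pics/{n}0.png",f["pixels"][:,:,::-1]);print({k:v for k,v in f.items() if k!="pixels"})
E
```

```text
pics
{'clock': 0.0, 'qpos': array([-1.18316961,  0.5220062 , -0.03636031,  1.60000792,  0.02117335,
        1.02110871, -0.1128183 ]), 'qd': array([ 5.10976953e-05,  4.74845057e-04, -1.15797909e-03,  3.75881043e-04,
        9.91333155e-04,  5.06759506e-04,  4.97060894e-04]), 'joint_efforts': array([ 1.23924507e-03, -9.27116132e+01,  1.98057085e+00, -3.69934630e+01,
        1.78530364e-02,  8.15869396e-03,  5.41241718e-06]), 'position': array([0.27610742, 0.56032069, 0.23073026]), 'tool_rot': array([3.14154913e+00, 1.14590484e-03, 1.11295592e+00]), 'force': array([ 0.21560944, -0.36774956,  0.11461211]), 'moment': array([0.01347141, 0.00160737, 0.01204657]), 'grip_width': 0.0852584342904734}
{'fov_y': 53.26840629479676, 'cx': 253.4496802061212, 'cy': 191.6827081384611, 'origin': array([ 0.56595616, -0.80928993,  0.49238338]), 'orientation': array([-2.00048235e+00,  1.74316355e-03,  8.07737427e-03])}
{'fov_y': 57.72201530408173, 'cx': 259.89743868853515, 'cy': 195.22901987773625, 'origin': array([0.45180752, 0.0736524 , 1.24082442]), 'orientation': array([-3.06035406,  0.02277522, -1.59270363])}
```

View pics/side0.png

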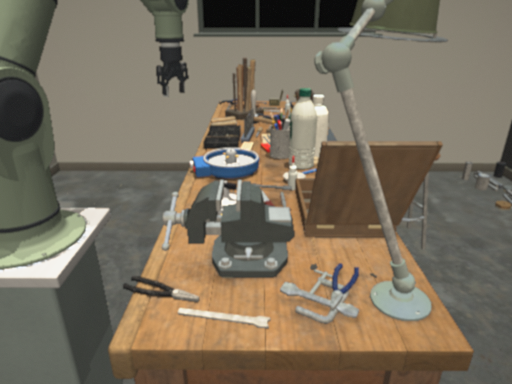

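View pics/top0.png

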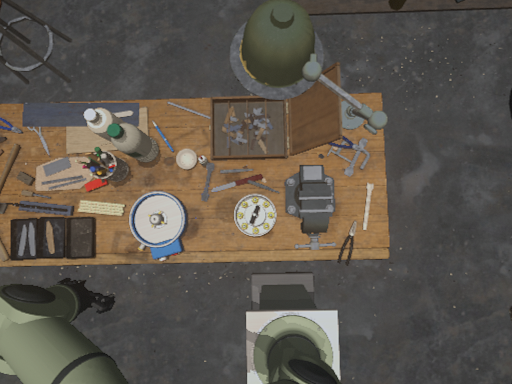

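```bash
cat > h.py <<'E'
import numpy as np,cv2
from workcell import bot
from scipy.spatial.transform import Rotation as R
def ray(f,u,v):
    F=192/np.tan(np.radians(f["fov_y"]/2))
    d=R.from_euler("xyz",f["orientation"]).apply([(u-f["cx"])/F,(v-f["cy"])/F,1]); return f["origin"],d
def atz(f,u,v,z):
    o,d=ray(f,u,v); return o+d*(z-o[2])/d[2]
def proj(f,p):
    F=192/np.tan(np.radians(f["fov_y"]/2))
    c=R.from_euler("xyz",f["orientation"]).inv().apply(np.asarray(p)-f["origin"])
    return c[...,0]/c[...,2]*F+f["cx"], c[...,1]/c[...,2]*F+f["cy"]
def crop(f,u0,v0,w,h,s,name):
    im=f["pixels"][v0:v0+h,u0:u0+w,::-1]
    cv2.imwrite(name,cv2.resize(im,None,fx=s,fy=s,interpolation=cv2.INTER_CUBIC))
E
python3 - <<'E'
from h import *
f=bot.grab_frame("top")
crop(f,120,180,160,90,5,"pics/t1.png")
crop(f,226,185,60,60,10,"pics/t2.png")
crop(f,128,185,60,75,8,"pics/t3.png")
f=bot.grab_frame("side")
crop(f,180,130,130,90,6,"pics/s1.png")
E
```

```text
(no output)
```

View pics/t2.png

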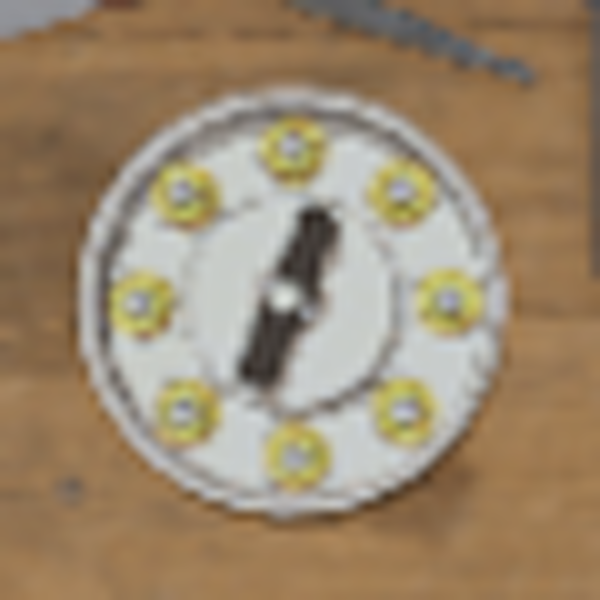

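View pics/t3.png

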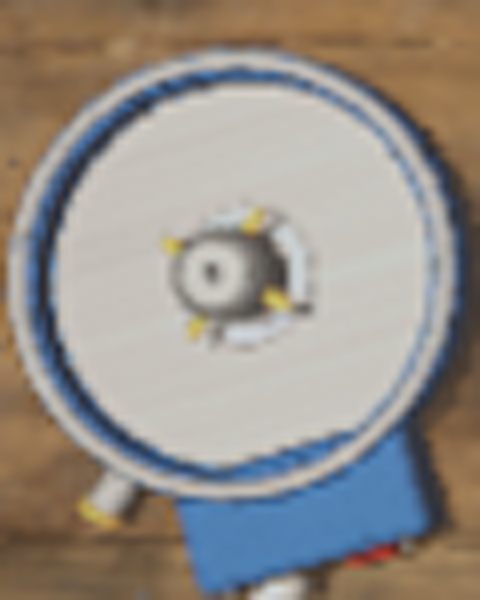

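View pics/s1.png

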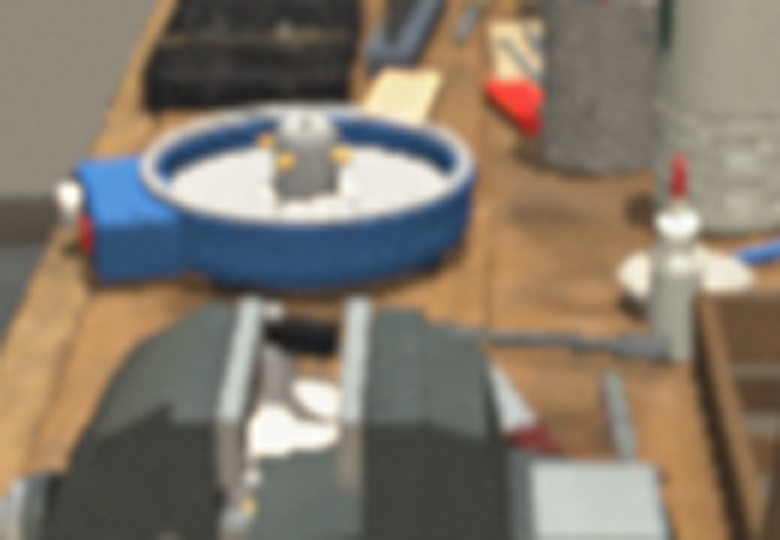

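Run:
```python
from h import *
f=bot.grab_frame("top")
def P(x,y,u0,v0,s,z): return atz(f,u0+(x+.5)/s-.5,v0+(y+.5)/s-.5,z)
a=P(320,206,226,185,10,.098);b=P(255,388,226,185,10,.098)
print("handle",a,b,(a+b)/2,np.linalg.norm(a-b),np.degrees(np.arctan2(*(a-b)[1::-1])))
pts=[(81,300),(508,300),(290,85),(292,518)]
q=np.array([P(x,y,226,185,10,.053) for x,y in pts]);print("rim",q,(q[0]+q[1])/2,(q[2]+q[3])/2)
bs=[(293,150),(400,190),(449,301),(405,411),(296,456),(184,411),(140,303),(185,192)]
q=np.array([P(x,y,226,185,10,.04) for x,y in bs]);c=q.mean(0);print("bush",c,[np.degrees(np.arctan2(*(p-c)[1::-1])) for p in q],np.linalg.norm(q-c,axis=1))
pts=[(10,273),(466,273),(238,46),(238,499)]
q=np.array([P(x,y,128,185,8,.051) for x,y in pts]);print("dryer",q,(q[0]+q[1])/2,(q[2]+q[3])/2)
print("spin",P(211,271,128,185,8,.074))
q=np.array([P(x,y,128,185,8,.056) for x,y in [(170,244),(253,216),(279,299),(195,330)]]);c=q.mean(0)
print("pins",c,[np.degrees(np.arctan2(*(p-c)[1::-1])) for p in q],np.linalg.norm(q-c,axis=1))
```

```text
handle [0.51291756 0.10606771 0.098     ] [0.45380246 0.12861623 0.098     ] [0.48336001 0.11734197 0.098     ] 0.06326951481925752 -20.878560316635266
rim [[0.48510894 0.1895964  0.053     ]
 [0.48183411 0.04404558 0.053     ]
 [0.55703299 0.11673404 0.053     ]
 [0.40968179 0.11910024 0.053     ]] [0.48347153 0.11682099 0.053     ] [0.48335739 0.11791714 0.053     ]
bush [0.48331367 0.11740083 0.04      ] [np.float64(-0.8399821418111477), np.float64(-44.86809201966463), np.float64(-91.11404427504031), np.float64(-135.78443477233114), np.float64(179.58313280672428), np.float64(133.6061482299012), np.float64(89.27913079486413), np.float64(43.66884665186886)] [0.05230042 0.05304302 0.05339848 0.05359107 0.05297999 0.05329242
 0.05310617 0.05339931]
dryer [[0.47908175 0.55110385 0.051     ]
 [0.47470381 0.35416423 0.051     ]
 [0.57473669 0.45266021 0.051     ]
 [0.38075407 0.45224287 0.051     ]] [0.47689278 0.45263404 0.051     ] [0.47774538 0.45245154 0.051     ]
spin [0.47749818 0.45656778 0.074     ]
pins [0.47725944 0.45677863 0.056     ] [np.float64(61.77154799727923), np.float64(-27.463063675284907), np.float64(-116.88050154637874), np.float64(152.8227256489621)] [0.0265493  0.02673464 0.02641183 0.02735817]
```

```bash
cat > ov.py <<'E'
from h import *
def ov(f,c,ang,u0,v0,w,h,s,name):
    im=cv2.resize(f["pixels"][v0:v0+h,u0:u0+w,::-1],None,fx=s,fy=s,interpolation=cv2.INTER_CUBIC)
    t=np.linspace(0,2*np.pi,200)
    def dr(p,col):
        u,v=proj(f,p); q=np.stack([(u-u0+.5)*s-.5,(v-v0+.5)*s-.5],-1).round().astype(int)
        cv2.polylines(im,[q],False,col,1)
    for r,z,col in [(.098,.051,(0,0,255)),(.085,.051,(0,255,0)),(.013,.074,(255,0,255)),(.02,.066,(255,0,255))]:
        dr(np.stack([c[0]+r*np.cos(t),c[1]+r*np.sin(t),0*t+z],-1),col)
    for k in range(4):
        a=np.radians(ang+90*k)
        dr(np.array([[c[0]+r*np.cos(a),c[1]+r*np.sin(a),.056] for r in (.02,.032)]),(0,0,0))
    cv2.imwrite(name,im)
E
python3 - <<'E'
from ov import *
f=bot.grab_frame("top")
ov(f,(.4775,.4545),62.3,126,183,64,70,8,"pics/o1.png")
f=bot.grab_frame("side")
ov(f,(.4775,.4545),62.3,185,135,90,50,8,"pics/o2.png")
E
```

```text
(no output)
```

View pics/o1.png

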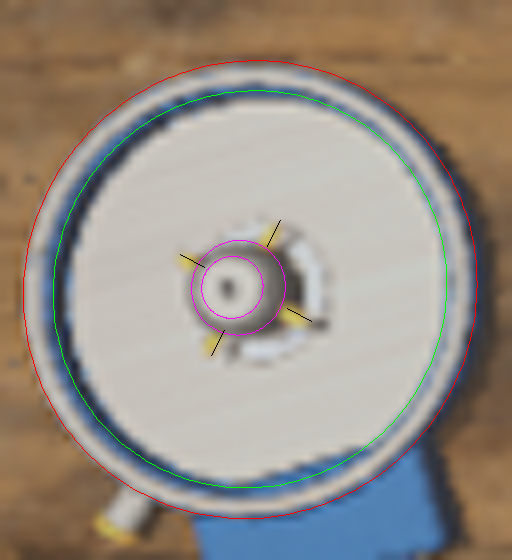

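View pics/o2.png

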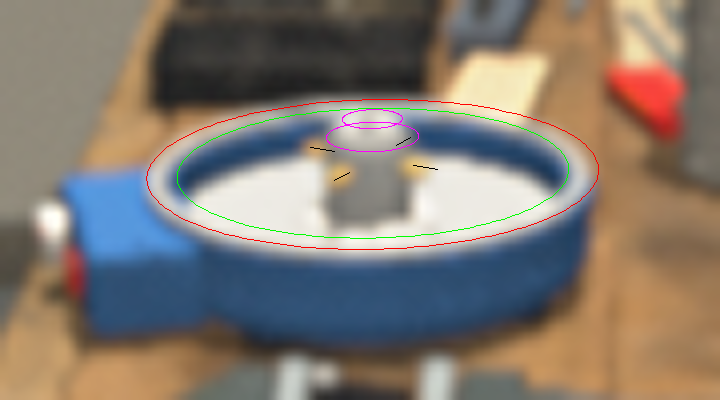

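```bash
cat > go.py <<'E'
import sys
from h import *
def inc(p,yaw):
    s=bot.observe(); r=R.from_euler("xyz",s["tool_rot"])
    d=r.inv().apply(np.array(p)-s["position"])*100
    w=(r.inv()*R.from_euler("xyz",[np.pi,0,np.radians(yaw)])).as_rotvec(degrees=True)
    print("t",round(s["clock"],2),"pos",s["position"].round(4),"rpy",np.degrees(s["tool_rot"]).round(2),"F",s["force"].round(1),"M",s["moment"].round(2),"grip",round(s["grip_width"],4),"q",s["qpos"].round(2))
    print("xyz cm",d.round(2),"w deg",w.round(2))
a=list(map(float,sys.argv[1:])); inc(a[:3],a[3])
E
python3 go.py .4834 .1173 .2 69.1
```

```text
t 0.35 pos [0.2762 0.5605 0.2312] rpy [1.800e+02 2.000e-02 6.377e+01] F [-0.2  0.4 -0.5] M [-0.01  0.02  0.03] grip 0.0853 q [-1.18  0.52 -0.04  1.6   0.02  1.02 -0.11]
xyz cm [-30.6   38.18   3.13] w deg [ 0.    0.02 -5.33]
```

Emit:
jog_arm([
  {"x": -3.8,"y": 4.8,"z": 0,"wz": -1,"claw": 55},
  {"x": -7.6,"y": 9.5,"z": 0,"wz": -2,"claw": 55},
  {"x": -11.5,"y": 14.3,"z": 0,"wz": -3,"claw": 55},
  {"x": -15.3,"y": 19.1,"z": 0,"wz": -4,"claw": 55},
  {"x": -19.1,"y": 23.9,"z": 0,"wz": -5.3,"claw": 55},
  {"x": -22.9,"y": 28.6,"z": 0,"wz": -5.3,"claw": 55},
  {"x": -26.8,"y": 33.4,"z": 1,"wz": -5.3,"claw": 55},
  {"x": -30.6,"y": 38.2,"z": 2,"wz": -5.3,"claw": 55},
  {"x": -30.6,"y": 38.2,"z": 3.1,"wz": -5.3,"claw": 55},
  {"x": -30.6,"y": 38.2,"z": 3.1,"wz": -5.3,"claw": 55},
], squeeze=60)

```text
schema error: expected keys wx, wy, wz, x, y, z, claw
```

```bash
python3 go.py .4834 .1173 .071 69.1
python3 - <<'E'
from h import *
f=bot.grab_frame("side");crop(f,180,80,130,130,5,"pics/s2.png")
E
```

```text
t 0.35 pos [0.2762 0.5605 0.2312] rpy [1.800e+02 2.000e-02 6.377e+01] F [-0.2  0.4 -0.5] M [-0.01  0.02  0.03] grip 0.0853 q [-1.18  0.52 -0.04  1.6   0.02  1.02 -0.11]
xyz cm [-30.6   38.18  16.03] w deg [ 0.    0.02 -5.33]
```

View pics/s2.png

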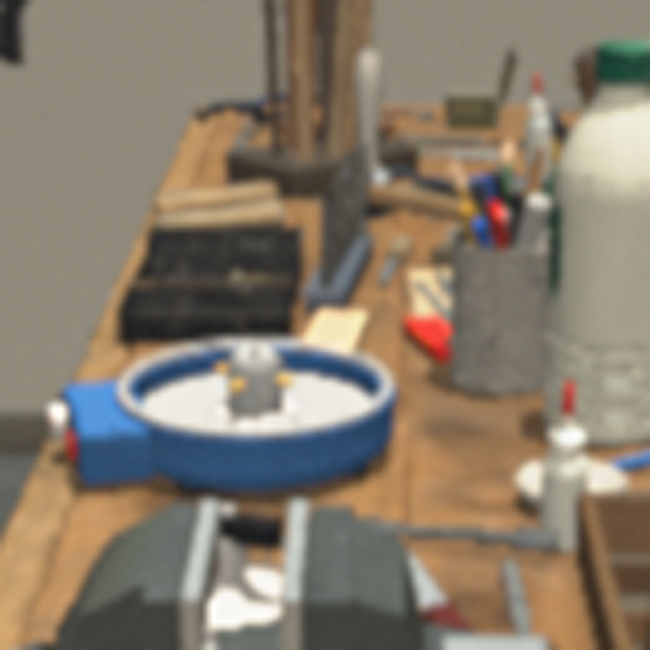

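The move was refused because every key is required. The picture shows an unchanged scene, so I'm resending with all keys.

Emit:
jog_arm([
  {"wx": 0,"wy": 0,"wz": -1,"x": -3.8,"y": 4.8,"z": 0,"claw": 55},
  {"wx": 0,"wy": 0,"wz": -2,"x": -7.6,"y": 9.5,"z": 0,"claw": 55},
  {"wx": 0,"wy": 0,"wz": -3,"x": -11.5,"y": 14.3,"z": 0,"claw": 55},
  {"wx": 0,"wy": 0,"wz": -4,"x": -15.3,"y": 19.1,"z": 0,"claw": 55},
  {"wx": 0,"wy": 0,"wz": -5.3,"x": -19.1,"y": 23.9,"z": 0,"claw": 55},
  {"wx": 0,"wy": 0,"wz": -5.3,"x": -22.9,"y": 28.6,"z": 0,"claw": 55},
  {"wx": 0,"wy": 0,"wz": -5.3,"x": -26.8,"y": 33.4,"z": 1,"claw": 55},
  {"wx": 0,"wy": 0,"wz": -5.3,"x": -30.6,"y": 38.2,"z": 2,"claw": 55},
  {"wx": 0,"wy": 0,"wz": -5.3,"x": -30.6,"y": 38.2,"z": 3.1,"claw": 55},
  {"wx": 0,"wy": 0,"wz": -5.3,"x": -30.6,"y": 38.2,"z": 3.1,"claw": 55},
], squeeze=60)

```text
clock: 1.65
position: [0.4832, 0.1173, 0.1997]
tool_rot: [-3.14, 0.001, 1.205]
force: [0.0, -0.0, -0.1]
grip_width: 0.0466
```

```bash
python3 go.py .4834 .1173 .071 69.1
python3 - <<'E'
from h import *
f=bot.grab_frame("side");crop(f,180,80,130,130,5,"pics/s3.png")
E
```

```text
t 1.65 pos [0.4832 0.1173 0.1997] rpy [-1.7994e+02  4.0000e-02  6.9050e+01] F [ 0.  -0.  -0.1] M [-0.02  0.03  0.  ] grip 0.0466 q [-0.41  0.36  0.07  1.97 -0.03  0.82  0.88]
xyz cm [1.000e-02 3.000e-02 1.287e+01] w deg [-0.06  0.04 -0.05]
```

View pics/s3.png

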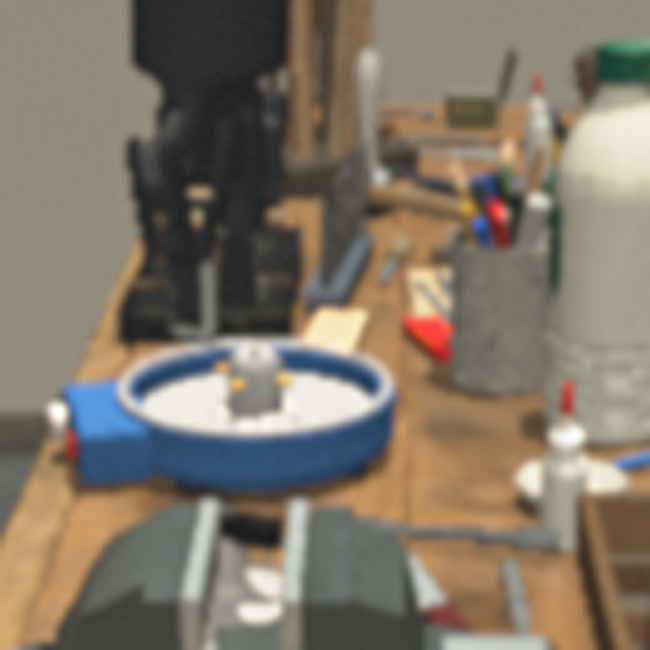

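Emit:
jog_arm([
  {"wx": 0,"wy": 0,"wz": 0,"x": 0,"y": 0,"z": 3.5,"claw": 55},
  {"wx": 0,"wy": 0,"wz": 0,"x": 0,"y": 0,"z": 7,"claw": 55},
  {"wx": 0,"wy": 0,"wz": 0,"x": 0,"y": 0,"z": 10,"claw": 55},
  {"wx": 0,"wy": 0,"wz": 0,"x": 0,"y": 0,"z": 12,"claw": 55},
  {"wx": 0,"wy": 0,"wz": 0,"x": 0,"y": 0,"z": 12.9,"claw": 55},
  {"wx": 0,"wy": 0,"wz": 0,"x": 0,"y": 0,"z": 12.9,"claw": 55},
])

```text
clock: 2.45
position: [0.4831, 0.1187, 0.0714]
tool_rot: [-3.141, 0.0, 1.208]
force: [0.6, -0.0, 0.4]
grip_width: 0.0467
```

Emit:
jog_arm([
  {"wx": 0,"wy": 0,"wz": 0,"x": 0,"y": 0,"z": 0,"claw": 25},
  {"wx": 0,"wy": 0,"wz": 0,"x": 0,"y": 0,"z": 0,"claw": 0},
  {"wx": 0,"wy": 0,"wz": 0,"x": 0,"y": 0,"z": 0,"claw": 0},
  {"wx": 0,"wy": 0,"wz": 0,"x": 0,"y": 0,"z": 0,"claw": 0},
  {"wx": 0,"wy": 0,"wz": 0,"x": 0,"y": 0,"z": 0,"claw": 0},
], squeeze=80)

```text
clock: 3.08
position: [0.4835, 0.119, 0.0725]
tool_rot: [3.142, -0.001, 1.208]
force: [-3.5, -0.2, 14.0]
grip_width: 0.0155
```

```bash
python3 go.py .4834 .1173 .2 69.1
python3 - <<'E'
from h import *
f=bot.grab_frame("side");crop(f,180,80,130,130,5,"pics/s4.png")
E
```

```text
t 3.08 pos [0.4835 0.119  0.0725] rpy [ 1.800e+02 -4.000e-02  6.919e+01] F [-3.5 -0.2 14. ] M [-0.22  0.87  0.04] grip 0.0155 q [-0.39  0.57  0.05  2.06 -0.05  0.51  0.9 ]
xyz cm [ -0.15   0.05 -12.75] w deg [ 0.   -0.04  0.09]
```

View pics/s4.png

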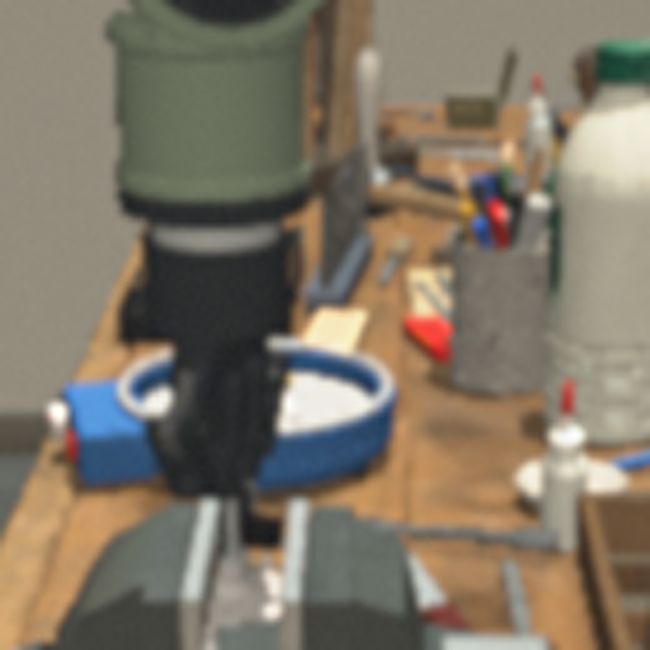

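Emit:
jog_arm([
  {"wx": 0,"wy": 0,"wz": 0,"x": 0,"y": 0,"z": -1,"claw": 0},
  {"wx": 0,"wy": 0,"wz": 0,"x": 0,"y": 0,"z": -3,"claw": 0},
  {"wx": 0,"wy": 0,"wz": 0,"x": 0,"y": 0,"z": -6,"claw": 0},
  {"wx": 0,"wy": 0,"wz": 0,"x": 0,"y": 0,"z": -9,"claw": 0},
  {"wx": 0,"wy": 0,"wz": 0,"x": 0,"y": 0,"z": -12,"claw": 0},
  {"wx": 0,"wy": 0,"wz": 0,"x": 0,"y": 0,"z": -13,"claw": 0},
  {"wx": 0,"wy": 0,"wz": 0,"x": 0,"y": 0,"z": -13,"claw": 0},
])

```text
clock: 4.0
position: [0.4833, 0.1189, 0.2026]
tool_rot: [3.141, -0.001, 1.208]
force: [0.1, 0.2, -8.7]
grip_width: 0.0151
```

```bash
python3 go.py .477 .455 .205 62.5
python3 - <<'E'
from h import *
f=bot.grab_frame("side");crop(f,180,80,130,130,5,"pics/s5.png")
f=bot.grab_frame("top");crop(f,220,180,80,75,8,"pics/t5.png")
E
```

```text
t 4.0 pos [0.4833 0.1189 0.2026] rpy [ 1.7998e+02 -6.0000e-02  6.9190e+01] F [ 0.1  0.2 -8.7] M [-0.   -0.04  0.02] grip 0.0151 q [-0.42  0.36  0.07  1.96 -0.04  0.82  0.88]
xyz cm [ 31.2  -12.53  -0.21] w deg [ 0.02 -0.06  6.69]
```

View pics/s5.png

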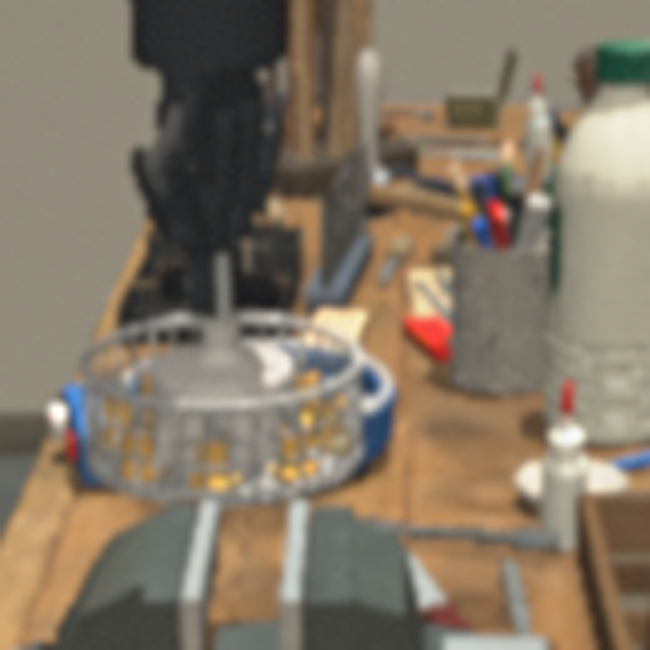

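View pics/t5.png

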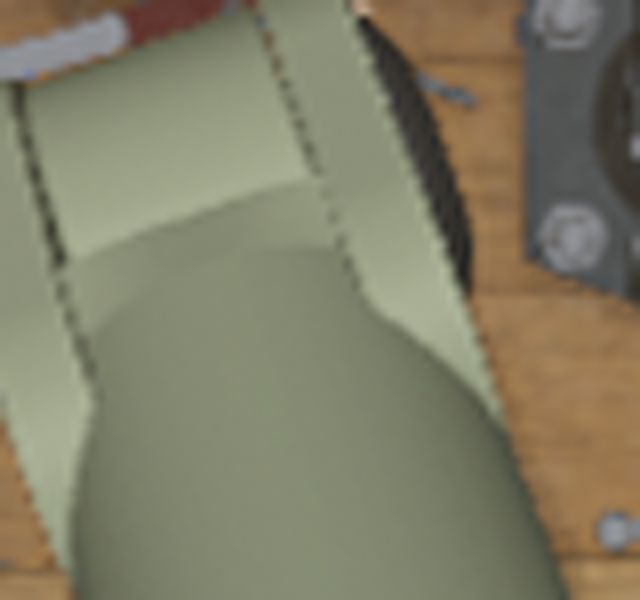

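Emit:
jog_arm([
  {"wx": 0,"wy": 0,"wz": 0.5,"x": 2.5,"y": -1.0,"z": 0,"claw": 0},
  {"wx": 0,"wy": 0,"wz": 1.5,"x": 7,"y": -2.8,"z": 0,"claw": 0},
  {"wx": 0,"wy": 0,"wz": 3,"x": 12,"y": -4.8,"z": 0,"claw": 0},
  {"wx": 0,"wy": 0,"wz": 4,"x": 17,"y": -6.8,"z": 0,"claw": 0},
  {"wx": 0,"wy": 0,"wz": 5,"x": 22,"y": -8.8,"z": 0,"claw": 0},
  {"wx": 0,"wy": 0,"wz": 6,"x": 26.5,"y": -10.6,"z": 0,"claw": 0},
  {"wx": 0,"wy": 0,"wz": 6.7,"x": 29.7,"y": -11.9,"z": 0,"claw": 0},
  {"wx": 0,"wy": 0,"wz": 6.7,"x": 31.2,"y": -12.5,"z": 0,"claw": 0},
  {"wx": 0,"wy": 0,"wz": 6.7,"x": 31.2,"y": -12.5,"z": 0,"claw": 0},
  {"wx": 0,"wy": 0,"wz": 6.7,"x": 31.2,"y": -12.5,"z": 0,"claw": 0},
])

```text
clock: 5.35
position: [0.4772, 0.4533, 0.2009]
tool_rot: [-3.141, 0.002, 1.09]
force: [0.9, -0.7, -8.9]
grip_width: 0.0149
```

```bash
python3 go.py .477 .455 .155 62.5
python3 - <<'E'
from h import *
f=bot.grab_frame("side");crop(f,180,80,130,110,6,"pics/s6.png")
f=bot.grab_frame("top");crop(f,110,170,100,90,6,"pics/t6.png")
E
```

```text
t 5.35 pos [0.4772 0.4533 0.2009] rpy [-1.7995e+02  1.1000e-01  6.2430e+01] F [ 0.9 -0.7 -8.9] M [-0.06 -0.04  0.03] grip 0.0149 q [-0.89  0.61  0.06  1.54 -0.04  1.    0.27]
xyz cm [ 0.15 -0.09  4.59] w deg [-0.05  0.11 -0.07]
```

View pics/s6.png

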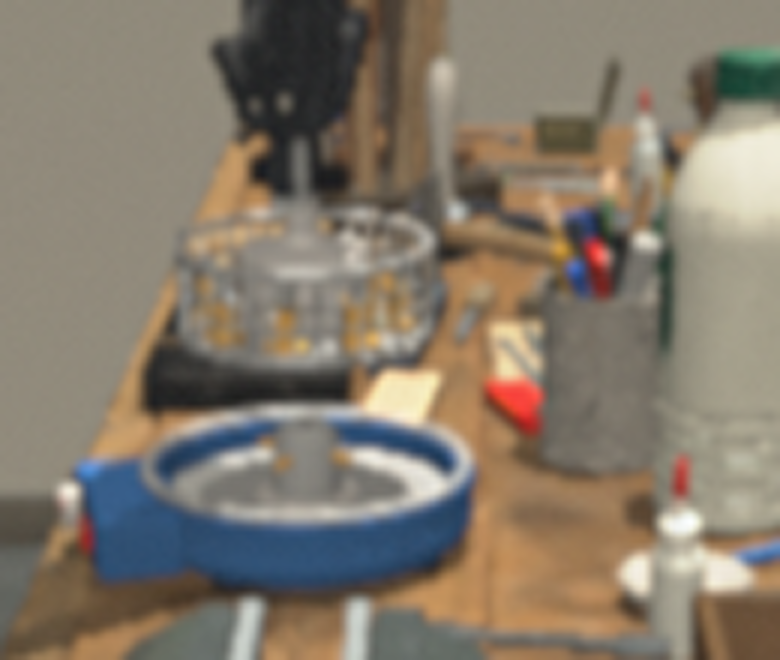

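View pics/t6.png

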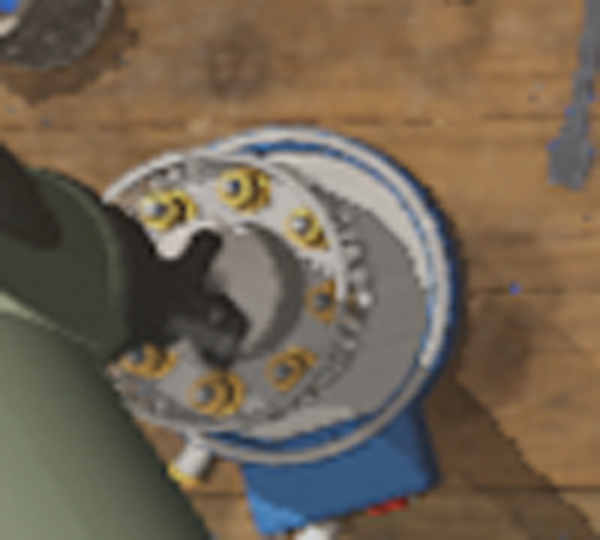

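Run:
```python
from h import *
f=bot.grab_frame("side")
def Y(x,y,Yp):
    o,d=ray(f,180+(x+.5)/6-.5,80+(y+.5)/6-.5); return o+d*(Yp-o[1])/d[1]
print("basket rim",Y(178,265,.4545),Y(440,265,.4545)); print("basket bottom",Y(188,340,.4545),Y(432,340,.4545))
print("dry",Y(142,470,.4545),Y(475,470,.4545)); 
print("spin",Y(279,450,.4545-.0),Y(336,450,.4545))
print("stem",Y(303,170,.4545))
im=f["pixels"][115:180,205:280].astype(int)
f=bot.grab_frame("top")
def P(x,y,z): return atz(f,110+(x+.5)/6-.5,170+(y+.5)/6-.5,z)
# basket bushes in top view
zb=.2009-.0725+.04
q=[P(x,y,zb) for x,y in [(240,187),(166,209),(216,394),(146,360),(305,228),(290,370),(322,298)]]
q=np.array(q)[:,:2]
A=np.c_[2*q,np.ones(len(q))];s=np.linalg.lstsq(A,(q**2).sum(1),rcond=None)[0];print("bush centre",s[:2],np.sqrt(s[2]+s[0]**2+s[1]**2),[np.degrees(np.arctan2(*(p-s[:2])[::-1])) for p in q])
```

```text
basket rim [0.40659778 0.4545     0.16413375] [0.55338566 0.4545     0.16418577]
basket bottom [0.41012196 0.4545     0.12079276] [0.54874422 0.4545     0.12088025]
dry [0.37955379 0.4545     0.04267869] [0.57346198 0.4545     0.04289776]
spin [0.45977473 0.4545     0.05503005] [0.49283952 0.4545     0.05506482]
stem [0.47811025 0.4545     0.21734398]
bush centre [0.47711488 0.44796707] 0.052999880247947 [np.float64(-9.124846233854543), np.float64(34.90136002338522), np.float64(176.30920719770808), np.float64(131.0619748949316), np.float64(-53.50462858748475), np.float64(-139.9174482503969), np.float64(-95.39001706833076)]
```

```bash
python3 go.py .4763 .455 .140 62.6
```

```text
t 5.55 pos [0.4771 0.454  0.2017] rpy [-1.7995e+02  3.0000e-02  6.2440e+01] F [ 0.4  0.  -8.8] M [-0.03  0.01 -0.02] grip 0.0153 q [-0.89  0.61  0.06  1.54 -0.04  1.    0.27]
xyz cm [ 0.05 -0.12  6.17] w deg [-0.05  0.03 -0.16]
```

Emit:
jog_arm([
  {"wx": 0,"wy": 0,"wz": 0,"x": 0.05,"y": -0.12,"z": 1.5,"claw": 0},
  {"wx": 0,"wy": 0,"wz": 0,"x": 0.05,"y": -0.12,"z": 3.5,"claw": 0},
  {"wx": 0,"wy": 0,"wz": 0,"x": 0.05,"y": -0.12,"z": 5,"claw": 0},
  {"wx": 0,"wy": 0,"wz": 0,"x": 0.05,"y": -0.12,"z": 5.6,"claw": 0},
  {"wx": 0,"wy": 0,"wz": 0,"x": 0.05,"y": -0.12,"z": 6.1,"claw": 0},
  {"wx": 0,"wy": 0,"wz": 0,"x": 0.05,"y": -0.12,"z": 6.1,"claw": 0},
])

```text
clock: 6.3
position: [0.4763, 0.455, 0.1407]
tool_rot: [-3.141, 0.0, 1.09]
force: [-0.0, -0.3, -8.4]
grip_width: 0.015
```

```bash
python3 go.py .4763 .455 .128 62.6
```

```text
t 6.3 pos [0.4763 0.455  0.1407] rpy [-1.7995e+02  3.0000e-02  6.2440e+01] F [-0.  -0.3 -8.4] M [0.09 0.02 0.01] grip 0.015 q [-0.88  0.67  0.05  1.58 -0.04  0.89  0.27]
xyz cm [-0.    0.    1.27] w deg [-0.05  0.03 -0.16]
```

Emit:
jog_arm([
  {"wx": 0,"wy": 0,"wz": 0,"x": 0,"y": 0,"z": 0.3,"claw": 0},
  {"wx": 0,"wy": 0,"wz": 0,"x": 0,"y": 0,"z": 0.6,"claw": 0},
  {"wx": 0,"wy": 0,"wz": 0,"x": 0,"y": 0,"z": 0.6,"claw": 0},
])

```text
clock: 6.68
position: [0.4762, 0.4549, 0.1345]
tool_rot: [-3.141, 0.001, 1.09]
force: [0.3, 0.4, -8.6]
grip_width: 0.0151
```

```bash
python3 go.py .4763 .455 .128 62.6
```

```text
t 6.67 pos [0.4762 0.4549 0.1345] rpy [-1.7994e+02  4.0000e-02  6.2440e+01] F [ 0.3  0.4 -8.6] M [ 0.01  0.01 -0.01] grip 0.0151 q [-0.88  0.68  0.05  1.59 -0.04  0.87  0.27]
xyz cm [0.01 0.01 0.65] w deg [-0.06  0.04 -0.16]
```

Emit:
jog_arm([
  {"wx": 0,"wy": 0,"wz": 0,"x": 0,"y": 0,"z": 0.2,"claw": 0},
  {"wx": 0,"wy": 0,"wz": 0,"x": 0,"y": 0,"z": 0.5,"claw": 0},
  {"wx": 0,"wy": 0,"wz": 0,"x": 0,"y": 0,"z": 0.5,"claw": 0},
])

```text
clock: 7.05
position: [0.4761, 0.4548, 0.1292]
tool_rot: [-3.14, 0.001, 1.09]
force: [-0.2, 0.1, -8.9]
grip_width: 0.0155
```

```bash
python3 go.py .4763 .455 .128 62.6
```

```text
t 7.05 pos [0.4761 0.4548 0.1292] rpy [-1.7993e+02  7.0000e-02  6.2440e+01] F [-0.2  0.1 -8.9] M [0.01 0.02 0.03] grip 0.0155 q [-0.88  0.69  0.05  1.59 -0.04  0.86  0.27]
xyz cm [0.03 0.01 0.12] w deg [-0.07  0.07 -0.16]
```

Emit:
jog_arm([
  {"wx": 0,"wy": 0,"wz": 0,"x": 0,"y": 0,"z": 0.3,"claw": 0},
  {"wx": 0,"wy": 0,"wz": 0,"x": 0,"y": 0,"z": 0.6,"claw": 0},
  {"wx": 0,"wy": 0,"wz": 0,"x": 0,"y": 0,"z": 0.6,"claw": 0},
])

```text
clock: 7.42
position: [0.476, 0.4548, 0.1229]
tool_rot: [-3.14, 0.001, 1.09]
force: [0.1, 0.2, -9.2]
grip_width: 0.0153
```

```bash
python3 go.py .4763 .455 .112 62.6;python3 - <<'E'
from h import *
f=bot.grab_frame("side");crop(f,180,80,130,110,6,"pics/s7.png")
E
```

```text
t 7.42 pos [0.476  0.4548 0.1229] rpy [-1.7993e+02  8.0000e-02  6.2440e+01] F [ 0.1  0.2 -9.2] M [-0.    0.01  0.02] grip 0.0153 q [-0.88  0.7   0.05  1.59 -0.04  0.85  0.27]
xyz cm [0.04 0.02 1.09] w deg [-0.07  0.08 -0.16]
```

View pics/s7.png

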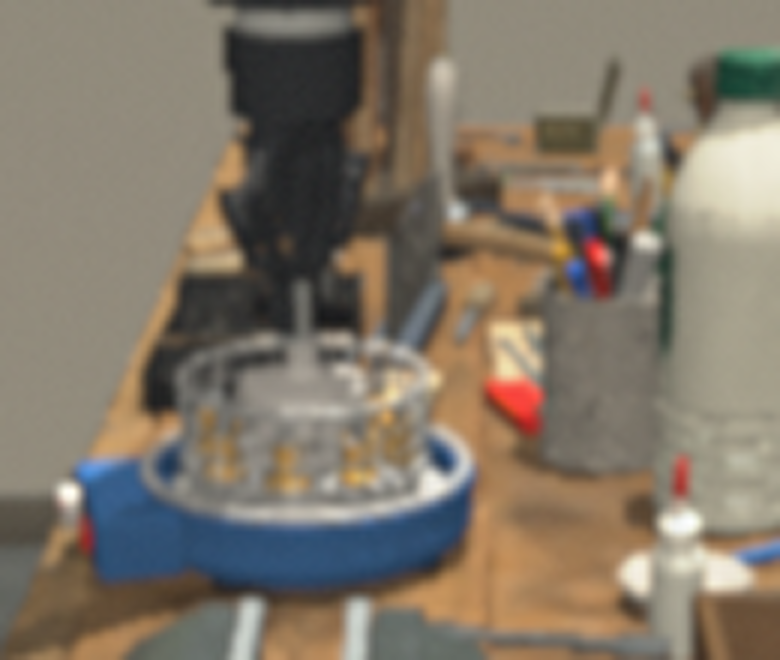

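Image: the basket is upright and its bottom edge is inside the dryer pan (centre about (305,440)). It is already about 9 mm past the pin level with its full weight still in hand, so the slots are on the pins. I'll keep lowering.

Emit:
jog_arm([
  {"wx": 0,"wy": 0,"wz": 0,"x": 0,"y": 0,"z": 0.4,"claw": 0},
  {"wx": 0,"wy": 0,"wz": 0,"x": 0,"y": 0,"z": 0.8,"claw": 0},
  {"wx": 0,"wy": 0,"wz": 0,"x": 0,"y": 0,"z": 1.05,"claw": 0},
  {"wx": 0,"wy": 0,"wz": 0,"x": 0,"y": 0,"z": 1.05,"claw": 0},
])

```text
clock: 7.98
position: [0.476, 0.4548, 0.1125]
tool_rot: [-3.14, 0.001, 1.09]
force: [-0.1, -0.5, -9.2]
grip_width: 0.015
```

```bash
python3 go.py .4763 .455 .112 62.6
```

```text
t 7.97 pos [0.476  0.4548 0.1125] rpy [-1.7993e+02  8.0000e-02  6.2440e+01] F [-0.1 -0.5 -9.2] M [ 0.02 -0.03 -0.01] grip 0.015 q [-0.88  0.71  0.04  1.6  -0.04  0.83  0.27]
xyz cm [0.03 0.02 0.05] w deg [-0.07  0.08 -0.16]
```

Emit:
jog_arm([
  {"wx": 0,"wy": 0,"wz": 0,"x": 0,"y": 0,"z": 0.1,"claw": 0},
  {"wx": 0,"wy": 0,"wz": 0,"x": 0,"y": 0,"z": 0.15,"claw": 0},
  {"wx": 0,"wy": 0,"wz": 0,"x": 0,"y": 0,"z": 0.15,"claw": 0},
])

```text
clock: 8.35
position: [0.4762, 0.4551, 0.1119]
tool_rot: [-3.141, 0.0, 1.09]
force: [-2.6, -2.3, 5.9]
grip_width: 0.0152
```

```bash
python3 go.py .4763 .455 .112 62.6
```

```text
t 8.35 pos [0.4762 0.4551 0.1119] rpy [-1.7994e+02  2.0000e-02  6.2430e+01] F [-2.6 -2.3  5.9] M [-0.58  0.65  0.01] grip 0.0152 q [-0.88  0.71  0.04  1.6  -0.04  0.83  0.27]
xyz cm [-0.    0.01 -0.01] w deg [-0.06  0.02 -0.17]
```

Emit:
jog_arm([
  {"wx": 0,"wy": 0,"wz": 0,"x": 0,"y": 0,"z": -0.12,"claw": 0},
  {"wx": 0,"wy": 0,"wz": 4,"x": 0,"y": 0,"z": -0.12,"claw": 0},
  {"wx": 0,"wy": 0,"wz": 8,"x": 0,"y": 0,"z": -0.12,"claw": 0},
  {"wx": 0,"wy": 0,"wz": 12,"x": 0,"y": 0,"z": -0.12,"claw": 0},
  {"wx": 0,"wy": 0,"wz": 12,"x": 0,"y": 0,"z": -0.12,"claw": 0},
])

```text
clock: 8.98
position: [0.4761, 0.455, 0.1129]
tool_rot: [-3.141, 0.001, 0.881]
force: [0.1, -0.1, -8.2]
grip_width: 0.0153
```

```bash
python3 go.py .4763 .455 .112 26.5
```

```text
t 8.97 pos [0.4761 0.455  0.1129] rpy [-1.7996e+02  6.0000e-02  5.0470e+01] F [ 0.1 -0.1 -8.2] M [ 0.09 -0.03  0.02] grip 0.0153 q [-0.92  0.71  0.1   1.6  -0.09  0.83  0.1 ]
xyz cm [0.01 0.01 0.09] w deg [-0.03  0.06 23.97]
```

Turning free with no moment. I'll keep turning.

Emit:
jog_arm([
  {"wx": 0,"wy": 0,"wz": 4,"x": 0,"y": 0,"z": 0,"claw": 0},
  {"wx": 0,"wy": 0,"wz": 8,"x": 0,"y": 0,"z": 0,"claw": 0},
  {"wx": 0,"wy": 0,"wz": 12,"x": 0,"y": 0,"z": 0,"claw": 0},
  {"wx": 0,"wy": 0,"wz": 16,"x": 0,"y": 0,"z": 0,"claw": 0},
  {"wx": 0,"wy": 0,"wz": 20,"x": 0,"y": 0,"z": 0,"claw": 0},
  {"wx": 0,"wy": 0,"wz": 22,"x": 0,"y": 0,"z": 0,"claw": 0},
  {"wx": 0,"wy": 0,"wz": 22,"x": 0,"y": 0,"z": 0,"claw": 0},
])

```text
clock: 9.85
position: [0.4761, 0.4551, 0.1129]
tool_rot: [-3.141, 0.001, 0.498]
force: [0.5, 0.8, -9.7]
grip_width: 0.0147
```

```bash
python3 go.py .4763 .455 .112 26.5
```

```text
t 9.85 pos [0.4761 0.4551 0.1129] rpy [-1.7998e+02  7.0000e-02  2.8550e+01] F [ 0.5  0.8 -9.7] M [ 0.24 -0.06  0.01] grip 0.0147 q [-0.98  0.72  0.2   1.61 -0.18  0.83 -0.21]
xyz cm [0.01 0.02 0.09] w deg [-0.02  0.07  2.05]
```

Next I turn 2° more, then lower gently into the seats (target TCP about 0.106).

Emit:
jog_arm([
  {"wx": 0,"wy": 0,"wz": 2.1,"x": 0,"y": 0,"z": 0,"claw": 0},
  {"wx": 0,"wy": 0,"wz": 2.1,"x": 0,"y": 0,"z": 0,"claw": 0},
  {"wx": 0,"wy": 0,"wz": 2.1,"x": 0,"y": 0,"z": 0.15,"claw": 0},
  {"wx": 0,"wy": 0,"wz": 2.1,"x": 0,"y": 0,"z": 0.25,"claw": 0},
  {"wx": 0,"wy": 0,"wz": 2.1,"x": 0,"y": 0,"z": 0.25,"claw": 0},
])

```text
clock: 10.48
position: [0.4761, 0.4551, 0.1103]
tool_rot: [-3.141, 0.001, 0.462]
force: [0.2, 1.0, -9.1]
grip_width: 0.015
```

```bash
python3 go.py .4763 .455 .106 26.5
```

```text
t 10.47 pos [0.4761 0.4551 0.1103] rpy [-1.7999e+02  7.0000e-02  2.6460e+01] F [ 0.2  1.  -9.1] M [ 0.2  -0.17  0.06] grip 0.015 q [-0.99  0.72  0.21  1.61 -0.19  0.83 -0.24]
xyz cm [0.01 0.02 0.43] w deg [-0.01  0.07 -0.04]
```

Dropping into the seats (0.1103 is below the 0.1119 shelf, with no contact load). I'll lower the rest.

Emit:
jog_arm([
  {"wx": 0,"wy": 0,"wz": 0,"x": 0,"y": 0,"z": 0.2,"claw": 0},
  {"wx": 0,"wy": 0,"wz": 0,"x": 0,"y": 0,"z": 0.4,"claw": 0},
  {"wx": 0,"wy": 0,"wz": 0,"x": 0,"y": 0,"z": 0.5,"claw": 0},
  {"wx": 0,"wy": 0,"wz": 0,"x": 0,"y": 0,"z": 0.5,"claw": 0},
])

```text
clock: 10.98
position: [0.4761, 0.455, 0.1051]
tool_rot: [-3.141, 0.001, 0.462]
force: [1.6, 0.4, -10.2]
grip_width: 0.0153
```

```bash
python3 go.py .4763 .455 .106 26.5
```

```text
t 10.97 pos [0.4761 0.455  0.1051] rpy [-1.7999e+02  7.0000e-02  2.6460e+01] F [  1.6   0.4 -10.2] M [ 0.29 -0.18  0.05] grip 0.0153 q [-0.99  0.73  0.21  1.61 -0.19  0.82 -0.24]
xyz cm [ 0.02  0.01 -0.09] w deg [-0.01  0.07 -0.04]
```

Emit:
jog_arm([
  {"wx": 0,"wy": 0,"wz": 0,"x": 0,"y": 0,"z": 0.1,"claw": 0},
  {"wx": 0,"wy": 0,"wz": 0,"x": 0,"y": 0,"z": 0.1,"claw": 0},
])

```text
clock: 11.22
position: [0.4761, 0.4551, 0.1041]
tool_rot: [-3.141, 0.001, 0.462]
force: [0.1, 1.5, -8.8]
grip_width: 0.0149
```

```bash
python3 go.py .4763 .455 .106 26.5
python3 - <<'E'
from h import *
f=bot.grab_frame("side");crop(f,180,80,130,110,6,"pics/s8.png")
E
```

```text
t 11.22 pos [0.4761 0.4551 0.1041] rpy [-1.7999e+02  7.0000e-02  2.6460e+01] F [ 0.1  1.5 -8.8] M [ 0.28 -0.23  0.05] grip 0.0149 q [-0.98  0.73  0.21  1.61 -0.19  0.82 -0.24]
xyz cm [ 0.02  0.02 -0.19] w deg [-0.01  0.07 -0.04]
```

View pics/s8.png

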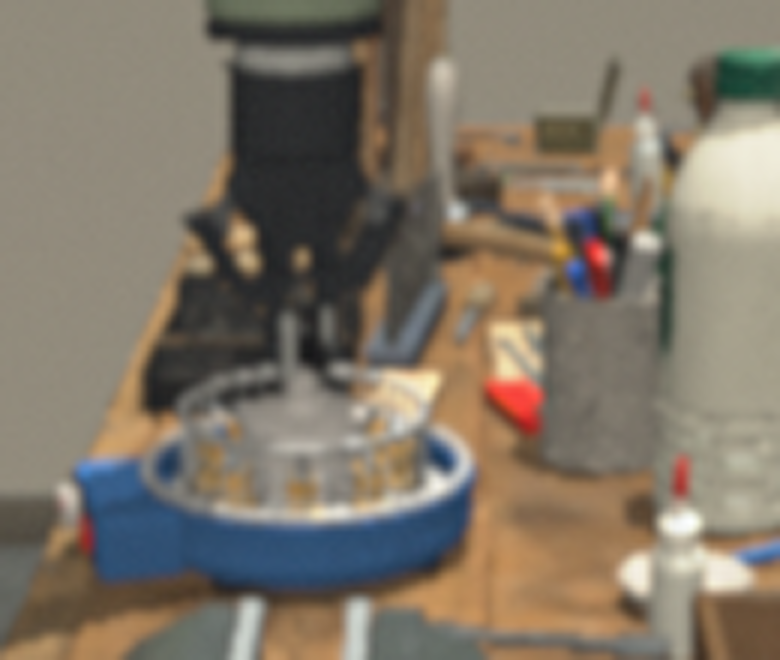

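Emit:
jog_arm([
  {"wx": 0,"wy": 0,"wz": 0,"x": 0,"y": 0,"z": 0.1,"claw": 0},
  {"wx": 0,"wy": 0,"wz": 0,"x": 0,"y": 0,"z": 0.1,"claw": 0},
])

```text
clock: 11.52
position: [0.4762, 0.4553, 0.1033]
tool_rot: [-3.141, 0.001, 0.462]
force: [0.6, 3.1, -7.6]
grip_width: 0.0151
```

```bash
python3 go.py .4763 .455 .106 26.5
```

```text
t 11.53 pos [0.4762 0.4553 0.1033] rpy [-1.7998e+02  5.0000e-02  2.6460e+01] F [ 0.6  3.1 -7.6] M [ 0.53 -0.16  0.08] grip 0.0151 q [-0.98  0.73  0.21  1.61 -0.19  0.82 -0.24]
xyz cm [-0.    0.03 -0.27] w deg [-0.02  0.05 -0.04]
```

Emit:
jog_arm([
  {"wx": 0,"wy": 0,"wz": 0,"x": 0,"y": 0,"z": 0.1,"claw": 0},
  {"wx": 0,"wy": 0,"wz": 0,"x": 0,"y": 0,"z": 0.1,"claw": 0},
])

```text
clock: 11.78
position: [0.4764, 0.4555, 0.1029]
tool_rot: [-3.141, 0.0, 0.462]
force: [-1.4, 1.3, 4.6]
grip_width: 0.0152
```

```bash
python3 go.py .4763 .455 .106 26.5
python3 - <<'E'
from h import *
f=bot.grab_frame("side");crop(f,190,100,80,90,8,"pics/s9.png")
f=bot.grab_frame("top");crop(f,120,170,80,90,8,"pics/t9.png")
E
```

```text
t 11.78 pos [0.4764 0.4555 0.1029] rpy [-1.7995e+02  1.0000e-02  2.6460e+01] F [-1.4  1.3  4.6] M [ 0.1   0.38 -0.01] grip 0.0152 q [-0.98  0.73  0.21  1.61 -0.19  0.82 -0.24]
xyz cm [-0.03  0.04 -0.31] w deg [-0.05  0.01 -0.04]
```

View pics/s9.png

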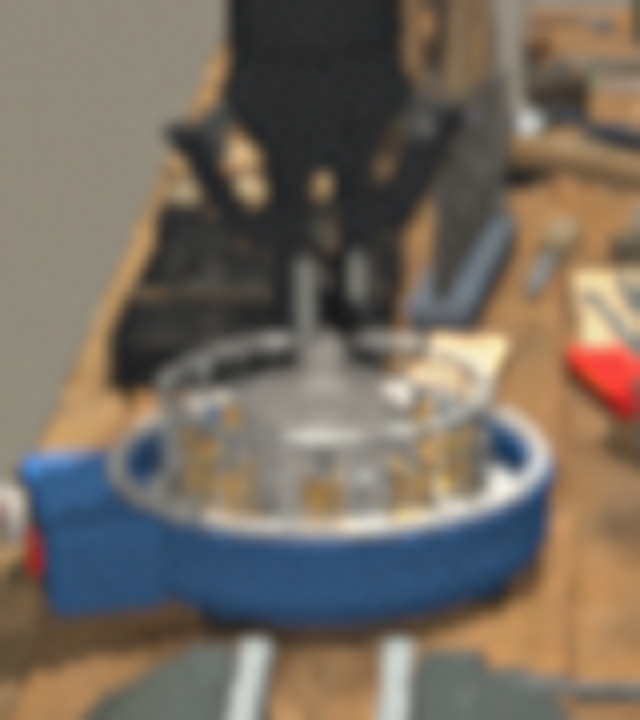

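View pics/t9.png

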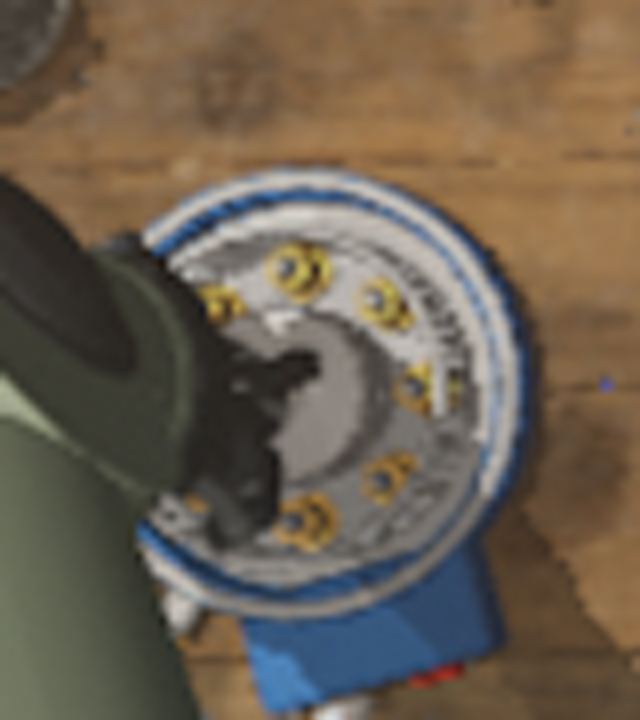

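Contact arrived at 0.103, about 3 mm lower than expected. I'll check the lock by feel with a small counter-clockwise twist.

Emit:
jog_arm([
  {"wx": 0,"wy": 0,"wz": -2,"x": 0,"y": 0,"z": 0,"claw": 0},
  {"wx": 0,"wy": 0,"wz": -4,"x": 0,"y": 0,"z": 0,"claw": 0},
  {"wx": 0,"wy": 0,"wz": -4,"x": 0,"y": 0,"z": 0,"claw": 0},
])

```text
clock: 12.25
position: [0.4765, 0.4555, 0.1029]
tool_rot: [-3.141, -0.0, 0.532]
force: [0.5, 0.5, 0.1]
grip_width: 0.0149
```

```bash
python3 go.py .4763 .455 .106 26.5
```

```text
t 12.25 pos [0.4765 0.4555 0.1029] rpy [-179.95   -0.     30.5 ] F [0.5 0.5 0.1] M [ 0.12  0.07 -0.16] grip 0.0149 q [-0.97  0.73  0.19  1.61 -0.17  0.82 -0.18]
xyz cm [-0.04  0.03 -0.31] w deg [-0.05 -0.    4.  ]
```

Emit:
jog_arm([
  {"wx": 0,"wy": 0,"wz": -1.5,"x": 0,"y": 0,"z": 0,"claw": 0},
  {"wx": 0,"wy": 0,"wz": -3,"x": 0,"y": 0,"z": 0,"claw": 0},
  {"wx": 0,"wy": 0,"wz": -3,"x": 0,"y": 0,"z": 0,"claw": 0},
])

```text
clock: 12.62
position: [0.4768, 0.456, 0.1029]
tool_rot: [-3.14, -0.001, 0.586]
force: [2.7, 4.2, -3.6]
grip_width: 0.0154
```

```bash
python3 go.py .4763 .455 .106 26.5
```

```text
t 12.62 pos [0.4768 0.456  0.1029] rpy [-1.7992e+02 -7.0000e-02  3.3580e+01] F [ 2.7  4.2 -3.6] M [ 1.08 -0.49 -0.31] grip 0.0154 q [-0.96  0.73  0.17  1.61 -0.16  0.81 -0.14]
xyz cm [-0.09  0.06 -0.31] w deg [-0.08 -0.06  7.08]
```

Resistance builds after about 4–5°, which is the seat's play, so it is locked. I'll turn back to centre and release.

Emit:
jog_arm([
  {"wx": 0,"wy": 0,"wz": 3,"x": 0,"y": 0,"z": 0,"claw": 0},
  {"wx": 0,"wy": 0,"wz": 6.5,"x": 0,"y": 0,"z": 0,"claw": 0},
  {"wx": 0,"wy": 0,"wz": 6.5,"x": 0,"y": 0,"z": 0,"claw": 0},
])

```text
clock: 13.0
position: [0.4767, 0.4559, 0.1029]
tool_rot: [-3.141, -0.001, 0.474]
force: [0.2, -0.1, 1.0]
grip_width: 0.0152
```

```bash
python3 go.py .4763 .455 .106 26.5
```

```text
t 13.0 pos [0.4767 0.4559 0.1029] rpy [-1.7994e+02 -5.0000e-02  2.7160e+01] F [ 0.2 -0.1  1. ] M [-0.   -0.03  0.  ] grip 0.0152 q [-0.98  0.73  0.2   1.61 -0.19  0.82 -0.23]
xyz cm [-0.08  0.06 -0.31] w deg [-0.06 -0.05  0.66]
```

Emit:
jog_arm([
  {"wx": 0,"wy": 0,"wz": 0,"x": 0,"y": 0,"z": 0,"claw": 25},
  {"wx": 0,"wy": 0,"wz": 0,"x": 0,"y": 0,"z": 0,"claw": 40},
  {"wx": 0,"wy": 0,"wz": 0,"x": 0,"y": 0,"z": 0,"claw": 50},
  {"wx": 0,"wy": 0,"wz": 0,"x": 0,"y": 0,"z": 0,"claw": 50},
  {"wx": 0,"wy": 0,"wz": 0,"x": 0,"y": 0,"z": 0,"claw": 50},
])

```text
clock: 13.62
position: [0.4767, 0.4559, 0.1029]
tool_rot: [-3.14, -0.001, 0.474]
force: [0.6, -0.2, -0.2]
grip_width: 0.0428
```

```bash
python3 go.py .4763 .455 .106 26.5
```

```text
t 13.62 pos [0.4767 0.4559 0.1029] rpy [-1.7994e+02 -5.0000e-02  2.7160e+01] F [ 0.6 -0.2 -0.2] M [-0.06 -0.01 -0.01] grip 0.0428 q [-0.98  0.73  0.2   1.61 -0.19  0.82 -0.23]
xyz cm [-0.08  0.06 -0.31] w deg [-0.06 -0.05  0.66]
```

Now I rise slowly, then move clear towards the robot's start side for an unobstructed view.

Emit:
jog_arm([
  {"wx": 0,"wy": 0,"wz": 0,"x": 0,"y": 0,"z": -2,"claw": 50},
  {"wx": 0,"wy": 0,"wz": 0,"x": 0,"y": 0,"z": -5,"claw": 50},
  {"wx": 0,"wy": 0,"wz": 0,"x": 0,"y": 0,"z": -9,"claw": 50},
  {"wx": 0,"wy": 0,"wz": 0,"x": 0,"y": 0,"z": -13,"claw": 50},
  {"wx": 0,"wy": 0,"wz": 0,"x": 0,"y": 0,"z": -13,"claw": 50},
])

```text
clock: 14.25
position: [0.4779, 0.4566, 0.2376]
tool_rot: [-3.138, -0.007, 0.474]
force: [0.6, -0.1, 0.0]
grip_width: 0.0432
```

```bash
python3 go.py .276 .56 .231 27
```

```text
t 14.25 pos [0.4779 0.4566 0.2376] rpy [-179.81   -0.38   27.15] F [ 0.6 -0.1  0. ] M [ 0.    0.05 -0.01] grip 0.0432 q [-1.01  0.58  0.25  1.51 -0.16  1.06 -0.25]
xyz cm [-13.25 -18.41   0.63] w deg [-0.19 -0.38  0.15]
```

Emit:
jog_arm([
  {"wx": 0,"wy": 0,"wz": 0,"x": -2.6,"y": -3.7,"z": 0,"claw": 50},
  {"wx": 0,"wy": 0,"wz": 0,"x": -5.3,"y": -7.4,"z": 0,"claw": 50},
  {"wx": 0,"wy": 0,"wz": 0,"x": -8,"y": -11,"z": 0,"claw": 50},
  {"wx": 0,"wy": 0,"wz": 0,"x": -10.6,"y": -14.7,"z": 0,"claw": 50},
  {"wx": 0,"wy": 0,"wz": 0,"x": -13.2,"y": -18.4,"z": 0,"claw": 50},
  {"wx": 0,"wy": 0,"wz": 0,"x": -13.2,"y": -18.4,"z": 0,"claw": 50},
])

```text
clock: 15.0
position: [0.2726, 0.5618, 0.2375]
tool_rot: [-3.137, -0.006, 0.479]
force: [-0.9, 0.1, -0.3]
grip_width: 0.0429
```

Run:
```python
from ov import *
f=bot.grab_frame("top");cv2.imwrite("pics/tA.png",f["pixels"][:,:,::-1])
crop(f,120,178,75,75,8,"pics/tB.png")
f=bot.grab_frame("side")
im=cv2.resize(f["pixels"][110:180,190:270,::-1],None,fx=8,fy=8,interpolation=cv2.INTER_CUBIC)
t=np.linspace(0,2*np.pi,200)
for z0,col in [(.0335,(0,0,255)),(.0395,(0,255,0))]:
  for c in [(.4765,.456)]:
    u,v=proj(f,np.stack([c[0]+.072*np.cos(t),c[1]+.072*np.sin(t),0*t+z0+.053],-1))
    cv2.polylines(im,[np.stack([(u-190+.5)*8,(v-110+.5)*8],-1).astype(int)],True,col,1)
cv2.imwrite("pics/sB.png",im)
```

```text
(no output)
```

View pics/tA.png

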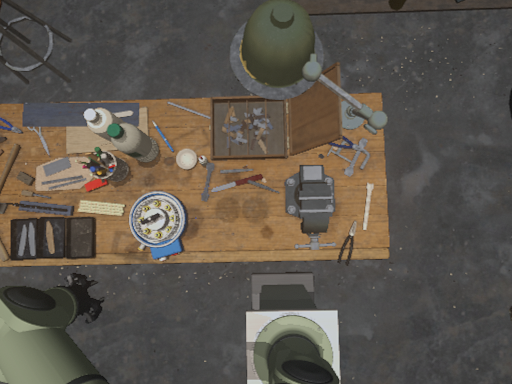

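View pics/tB.png

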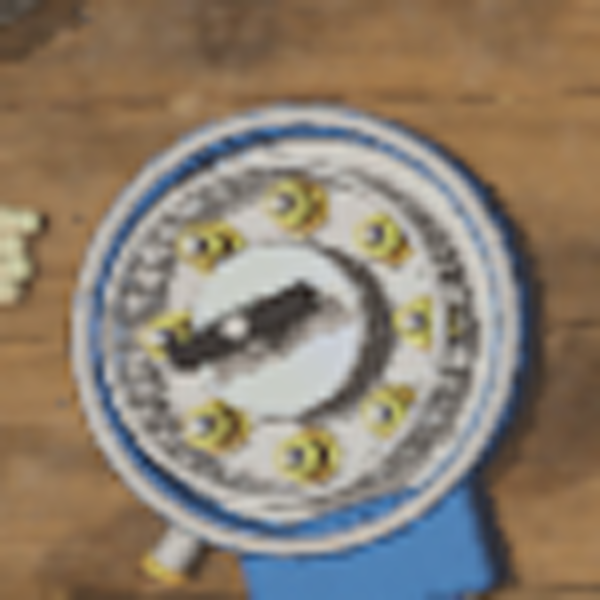

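View pics/sB.png

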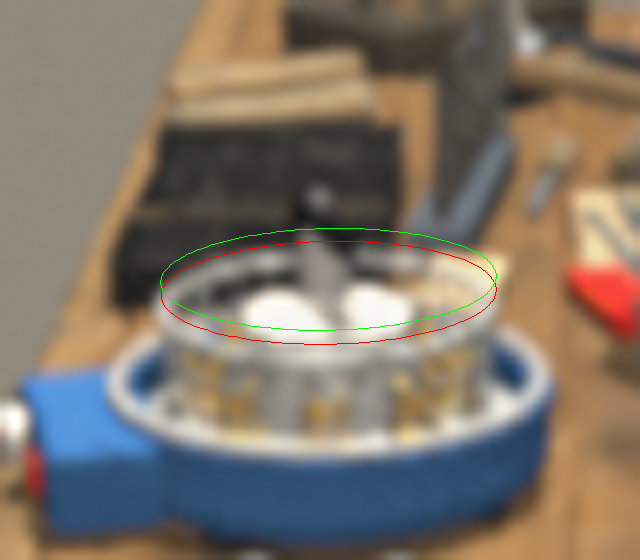

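Both views agree. In the top view the handle bar runs (165,360)–(318,290), about −65° yaw, where 36° past the slot is −63.5°. In the side view the rim fits the locked height, at or slightly below the red ellipse and not the green one. The bystanders haven't moved, so I'm handing in.

```bash
python3 -c "
from workcell import bot
print(bot.job_done()); print(bot.observe()['clock'])"
```

```text
the job is handed in; nothing more can be done
None
the job is handed in; nothing more can be done
```

The spin basket is on the dryer's drive spindle, locked as far as my checks show, and the gripper has let go and moved clear. I handed the job in at about 15 s of the 54 s allowed.

I took the basket by its T-handle and lined the slots up with the pins by sight on the way over. Because of that it went straight down over the pins with no searching turn. I then turned it 36° clockwise, lowered it into its seats, opened the gripper and backed away.

**Last checks:**
- **Lock by feel:** a small counter-clockwise twist before letting go met resistance after about 4–5°, which fits the play in a seat.
- **Handle angle:** it reads about −65° in the top view, against about −63.5° expected when locked.
- **Rim height:** in the side view it fits the locked height rather than the unlocked one.
- **Upright and bystanders:** the basket looks upright, and the other things on the bench look unmoved.

**One reading disagreed:** the tool went about 9 mm below its earlier contact before the basket took its weight, not the 6 mm expected. I didn't find out why. It may be that the first contact came before the slots had fully dropped, or that the basket slipped a little in the grip.

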